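# Feel a vial-block cover onto its hidden pin and hold it down

## Robot

A 6-joint arm with a two-finger parallel gripper is mounted at the origin on the work surface. World frame = base frame: x ahead of the robot, y to its left, z up, the work surface at z = 0. Lengths are in m, angles in rad, forces in N, time in s.
With the tool pointing down it reaches from about 0.375 to 0.9 m from the base axis. Payload 3.1 kg.
Tool frame: the origin (TCP) lies midway between the tips of the shut fingers; the grasp point (between the pads) lies 19 mm behind it (manip.tcp_to_grasp is the distance from the TCP to the grasp point, in m); z points along the fingers, y is the line along which they close (so a half turn about z gives the same grasp; the last joint's range is limited). The gripper opens to 85 mm and grips with 20 to 120 N. Pads are 22 mm wide; open, the fingers measure 114 mm over their backs; the gripper's body (76 mm by 85 mm) begins 54 mm behind the grasp point. The pads swing forward as they close: fully open they stand 13 mm farther back than shut.
Start: joints at [1.085, 0.527, 1.433, -0, 1.181, -0.178], TCP at [0.189, 0.596, 0.231] pointing down, gripper open.
Joint ranges: [-3.08, 3.08], [-0.75, 2.2], [0.22, 2.44], [-1.43, 4.57], [0, 2.65], [-2.85, 2.85]. Speed limits (rad/s): [2.79, 2.79, 3.14, 3.14, 3.14, 3.14].

## Interface

Orientations are given as a unit quaternion [x, y, z, w].
In Python, from station import manip gives the robot as it stands. The module is installed in compiled form; this text tells all that it offers.
- The arm moves only by the shell command python3 -m crank 'ROWS' [OPENING] [FORCE]. ROWS is JSON, a list of rows, each a list of 2 entries, a list of its own where there are three numbers: the shift along the tool's x, y, z in cm, then the turn about the tool's z in degrees. In form: [[[x, y, z], spin], ...]. A call has 1 to 10 rows; each row is the pose to reach, as a shift and turn from the pose commanded when the call began, along the tool's axes at that moment; what a row does not reach only later rows make up. A row lasts 1/10 s, in which the tool goes at most 50 mm and 8.59 degrees, less where a joint would pass 70% of its speed; a pose out of reach is approached as far as the arm can. A call with a gripper value outside its range is refused whole. OPENING is the finger opening in cm, from 0 to 8.54, set as the call begins (- or left out, the last holds). The fingers move at their own pace and stop on an object; FORCE is the grip in N (left out, the last holds). Time passes only in rows, so rows that repeat a pose let the fingers close. It gives the time, the measured TCP pose, the force and the opening at its end, in the units of the state.
- manip.sense(): the state, without advancing time (a new reading comes with each control period).
- manip.snapshot(name): name is "side" or "top" or "wrist"; returns the picture (400x640x3 uint8, red, green, blue); there is no depth.
- manip.camera_params(name): a dict with "fx", "fy", "cx", "cy" (pixels), "pose" (4x4, takes a point from camera to world coordinates). Camera axes: x right, y up, looking along -z (the intrinsics and any distortion apply to the point x, -y, -z); pixel columns grow to the right and rows downward; lengths in m; the calibration is good to about 2 mm. The wrist camera is an equidistant fisheye: a pixel r from the principal point sees the ray r / f radians off the axis. A picture is of the moment at which its call begins: read the wrist's pose just before it. camera_params takes no time and is no camera call; for the wrist camera it gives the pose at the moment of the call.
- manip.sign_off(): hands the job in, once; it reports no verdict.
The state is a dict: "t": time; "q": joint angles; "qd": joint speeds; "tau": joint torques, N m; "tcp_pos": TCP position; "tool_rot": TCP orientation; "force": force on the tool from outside, world axes, zero at the start; "ft_torque": the same for the moment, N m; "finger_gap": opening from 0.0 (shut) to 1.0 (fully open).
Only numpy, scipy, OpenCV 4.12 (cv2) and the standard library are available. Lean on these libraries where they do the work, as an engineer would, in place of code of your own. Each camera call takes 0.05 s, during which the arm holds its last target. There are 200 camera calls.

## Task

Pick up the white cover by its black bar and fit it squarely, bar upwards and lengthwise, on the vial block: once the cover is above it the block's locating pin is hidden, so feel for it by sliding the cover along the block until it drops over the pin onto the orange seal plate. Then press the cover down until the sprung seal plate is fully down, and finish like that, still holding the cover pressed down (it is about to be clamped, so do not let go at the end). Leave the bottle, the beaker and the red ring where they are.

Things in the scene. Friction and masses are not known exactly. Their poses are not given: they have to be found in the camera images.
- cover: Loose white slab, 130 (x) x 84 (y) x 20 mm, 0.3 to 0.5 kg, flat on the bench. Origin: centre of underside, z up. Mid-underside: a blind square hole 16 x 16 mm, 16 mm deep, unseen from above. Centred on top: black bar 56 mm long (x), 22 mm wide (y), 34 mm tall (its top 54 mm above the origin); grip it across y. Same after a half turn.
- block: Fixed vial block: grey base 210 (x, lengthwise) x 130 x 18 mm, on it an aluminium block 124 x 80 mm up to 54 mm, then the orange sprung seal plate 112 x 74 mm, its top at 66 mm when free. Origin: centre of the base's underside, z up. Height of the cover's origin above this one: resting on the pin's tip 76 mm, on the free seal plate 66 mm, fully pressed 61 mm.
- pin_line (a point): Point on the block's middle, 76 mm above its origin, level with the top of the fixed upright steel pin: 12 mm in diameter, 10 mm proud of the free seal plate, its top 4 mm tapering to 6 mm. The pin stands on the block's lengthwise middle line (y = 0), anywhere from 12 mm to either side of this point along the block's x: see or feel where.
- seal (a joint): How far the orange seal plate is pressed down, m: 0 free, 0.005 fully down (hard stop). Springs: about 7.5 N to start moving, 15 N when fully down; the cover's own weight does not move it. They push the cover up again when it is let go.
- reagent: Amber bottle with a red cap, 60 mm in diameter, 115 mm tall, loose; bystander. Origin: centre of its underside.
- beaker: Open glass beaker, 68 mm in diameter, 80 mm tall, loose; bystander. Origin: centre of its underside.
- capring: Loose red plastic screw ring, 42 mm in diameter, 18 mm tall; bystander. Origin: centre of its underside.
Things that resemble listed ones, but are neither listed nor needed, are in the scene too. Of the things like the cover, leave any that is turquoise or yellow; of the rest the larger one is meant.

How it is judged:
By the outcome, as a careful person would: the job done as asked, in the order asked, and still so for the second after the job is handed in, while the arm keeps its last pose, push and grip.
It also fails if it takes over 58 s, if anything falls off the work surface, if the arm or the gripper's body presses on something with over 40 N, if the wrist force passes 120 N, or if a joint passes its speed limit or range.

## Working session

There is one attempt and no reset: what is moved stays moved. The work goes in short steps, Python scripts to look and compute and a shell command to move; the robot and the scene stay as the last step left them, time stands still between calls to the robot, and variables do not carry over. Pictures are saved under pics/ and viewed, on a budget of 10 in all, crops included, one or two more only if the job needs it, and the job is handed in when it is done.

```bash
mkdir -p pics
python3 - <<'E'
from station import manip
import cv2,numpy as np
np.set_printoptions(precision=4,suppress=True)
s=manip.sense();print({k:np.round(s[k],3) for k in s})
for n in("top","side"):
    p=manip.camera_params(n);print(n,p)
    cv2.imwrite(f"pics/{n}0.png",manip.snapshot(n)[:,:,::-1])
E
```

```text
{'t': np.float64(0.0), 'q': array([ 1.085,  0.528,  1.434,  0.   ,  1.181, -0.178]), 'qd': array([ 0.   ,  0.   , -0.002, -0.003, -0.001, -0.001]), 'tau': array([  0.   , -44.235, -17.802,  -0.   ,   0.009,  -0.   ]), 'tcp_pos': array([0.189, 0.595, 0.23 ]), 'tool_rot': array([ 0.153,  0.988, -0.001, -0.   ]), 'force': array([ 0.468, -0.624,  0.966]), 'ft_torque': array([-0.006,  0.042,  0.018]), 'finger_gap': np.float64(1.006)}
top {'fx': 374.6964812204821, 'fy': 374.6964812204821, 'cx': 314.91160351944836, 'cy': 197.10060780246755, 'pose': array([[ 0.0059,  0.9805, -0.1963,  0.3893],
       [-0.9999,  0.0042, -0.0091,  0.0954],
       [-0.0081,  0.1963,  0.9805,  0.9008],
       [ 0.    ,  0.    ,  0.    ,  1.    ]])}
side {'fx': 439.2408586074992, 'fy': 439.2408586074992, 'cx': 317.29182215863796, 'cy': 203.87896369762925, 'pose': array([[ 0.7374,  0.4963, -0.4582,  0.0758],
       [-0.6754,  0.5416, -0.5004, -0.3759],
       [-0.0002,  0.6785,  0.7346,  0.7873],
       [ 0.    ,  0.    ,  0.    ,  1.    ]])}
```

View pics/top0.png

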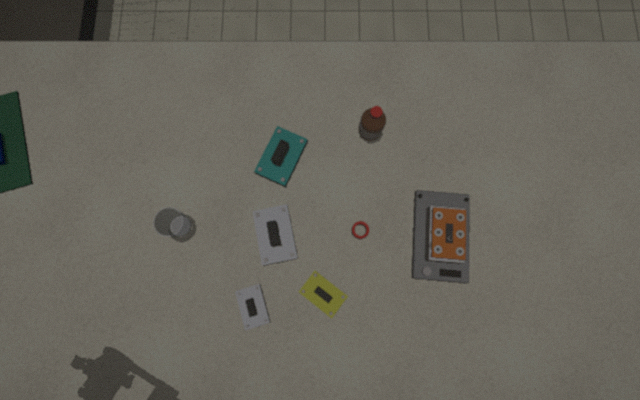

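View pics/side0.png

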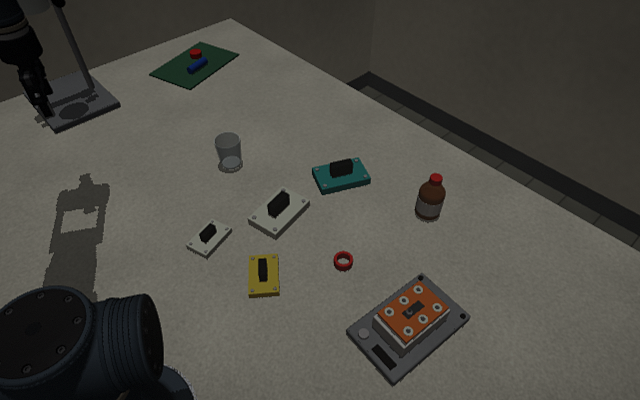

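Top view: the large white cover is at about (275,235), with a smaller white decoy at (253,307). The block's orange plate is at (449,234), the beaker at (180,227), the ring at (360,230) and the bottle at (373,120).

```bash
cat > h.py <<'E'
from station import manip
import cv2,numpy as np
np.set_printoptions(precision=4,suppress=True)
def ray(p,uv,fish=False):
    uv=np.atleast_2d(uv).astype(float)
    x=(uv[:,0]-p["cx"])/p["fx"];y=(uv[:,1]-p["cy"])/p["fy"]
    if fish:
        r=np.hypot(x,y)+1e-12
        d=np.c_[np.sin(r)*x/r,-np.sin(r)*y/r,-np.cos(r)]
    else: d=np.c_[x,-y,-np.ones(len(x))]
    return p["pose"][:3,3],d@p["pose"][:3,:3].T
def plane(p,uv,z,fish=False):
    o,d=ray(p,uv,fish);return o+d*((z-o[2])/d[:,2])[:,None]
def rect(P):
    (c,(w,h),a)=cv2.minAreaRect((P[:,:2]*1000).astype(np.float32))
    if w<h:w,h,a=h,w,a+90
    a=(a+90)%180-90
    return np.array(c)/1000,w,h,a
def blob(mask,roi):
    x0,y0,x1,y1=roi;m=np.zeros_like(mask);m[y0:y1,x0:x1]=mask[y0:y1,x0:x1]
    cs,_=cv2.findContours(m,cv2.RETR_EXTERNAL,cv2.CHAIN_APPROX_NONE)
    return max(cs,key=cv2.contourArea)[:,0,:]
E
python3 - <<'E'
from h import *
im=cv2.imread("pics/top0.png");p=manip.camera_params("top")
hsv=cv2.cvtColor(im,cv2.COLOR_BGR2HSV)
print(im[235,258],im[235,240],im[232,275], im[215,449],im[200,425])
up=cv2.inRange(hsv,(5,150,60),(20,255,255))
print("plate",rect(plane(p,blob(up,(410,180,480,290)),.066)))
g=im.max(2); w=cv2.inRange(im,(125,125,125),(255,255,255))
for nm,roi in(("big",(245,195,305,272)),("small",(232,280,275,332))):
    c=blob(w,roi);print(nm,rect(plane(p,c,.02)),cv2.boundingRect(c))
k=cv2.inRange(g,0,70)
print("bar",rect(plane(p,blob(k,(262,214,288,252)),.05)))
print("base",rect(plane(p,blob(cv2.inRange(g,0,110),(405,180,480,292)),.018)))
E
```

```text
[115 113 111] [102 111 114] [48 47 47] [ 36  66 113] [75 78 78]
plate (array([ 0.4765, -0.1944]), 107.6329116821289, 71.62370300292969, -4.891563415527344)Traceback (most recent call last):
  File "<stdin>", line 9, in <module>
  File "h.py", line 22, in blob
    return max(cs,key=cv2.contourArea)[:,0,:]
           ~~~^^^^^^^^^^^^^^^^^^^^^^^^
ValueError: max() iterable argument is empty
```

Run:
```python
from h import *
im=cv2.imread("pics/top0.png");p=manip.camera_params("top")
bl=cv2.GaussianBlur(im,(3,3),0).astype(int);g=im.max(2)
w=((bl[:,:,0]-bl[:,:,2]>-4)*255).astype(np.uint8)
w=cv2.morphologyEx(w,cv2.MORPH_OPEN,np.ones((5,5)))
for nm,roi in(("big",(245,195,305,272)),("small",(232,280,275,332))):
    c=blob(w,roi);print(nm,rect(plane(p,c,.02)),cv2.boundingRect(c))
print("bar",rect(plane(p,blob(cv2.inRange(g,0,75),(262,214,288,252)),.05)))
print("base",rect(plane(p,blob(cv2.inRange(g,0,90),(405,180,480,292)),.018)))
s=manip.sense();p=manip.camera_params("wrist");print(p)
from scipy.spatial.transform import Rotation as R
print(R.from_quat(s["tool_rot"]).as_matrix())
```

```text
big (array([0.4764, 0.1982]), 129.3423614501953, 83.46339416503906, 12.295337677001953) (254, 206, 42, 58)
small (array([0.3123, 0.2447]), 87.46759033203125, 57.59326171875, 16.887821197509766) (237, 286, 31, 43)
bar (array([0.4754, 0.1971]), 58.343021392822266, 24.581029891967773, 12.000067710876465)
base (array([ 0.4756, -0.1915]), 210.96023559570312, 133.57415771484375, -4.53924560546875)
{'fx': 309.70691628693146, 'fy': 309.70691628693146, 'cx': 318.039261353437, 'cy': 198.34188011704998, 'pose': array([[ 0.3033, -0.9151, -0.2656,  0.1205],
       [ 0.9529,  0.2907,  0.0865,  0.6177],
       [-0.0019, -0.2793,  0.9602,  0.3728],
       [ 0.    ,  0.    ,  0.    ,  1.    ]])}
[[-0.953   0.303  -0.0009]
 [ 0.303   0.953  -0.0018]
 [ 0.0003 -0.0019 -1.    ]]
```

```bash
python3 -m crank '[[[-2,-2.2,0],0],[[-5,-5.5,0],0],[[-8,-8.9,0],0],[[-11,-12.2,0],0],[[-14,-15.5,0],0],[[-17,-18.8,0],0],[[-20,-22.1,0],0],[[-23,-25.4,0],0],[[-26,-28.7,0],0],[[-29,-32.1,0],0]]' 8.54
python3 -m crank '[[[-3,-3.3,0],0],[[-6,-6.6,0.5],0],[[-9,-9.9,1],0],[[-12,-13.2,1.5],0],[[-15,-16.6,2],-2],[[-18,-20,2.5],-5],[[-21,-23.3,3],-8],[[-25,-27.6,3],-11],[[-28,-31,3],-12.9],[[-29.1,-32.2,3],-12.9]]'
python3 -m crank '[[[0,0,0],0],[[0,0,0],0]]'
python3 - <<'E'
from h import *
p=manip.camera_params("wrist");print(p["pose"]);cv2.imwrite("pics/w1.png",manip.snapshot("wrist")[:,:,::-1])
E
```

```text
t: 1.1
tcp_pos: [0.3688, 0.2002, 0.2313]
tool_rot: [0.153, 0.988, 0.0, 0.0]
force: [0.7, 0.1, 0.5]
finger_gap: 1.0
t: 2.1
tcp_pos: [0.5502, -0.1981, 0.2011]
tool_rot: [0.043, 0.999, -0.001, 0.001]
force: [0.2, 0.8, 0.4]
finger_gap: 0.998
t: 2.3
tcp_pos: [0.5473, -0.1928, 0.2005]
tool_rot: [0.042, 0.999, 0.001, -0.001]
force: [-0.2, -0.0, -0.8]
finger_gap: 0.999
[[ 0.0839 -0.9573 -0.2767  0.4759]
 [ 0.9965  0.081   0.0219 -0.1862]
 [ 0.0015 -0.2775  0.9607  0.3431]
 [ 0.      0.      0.      1.    ]]
```

View pics/w1.png

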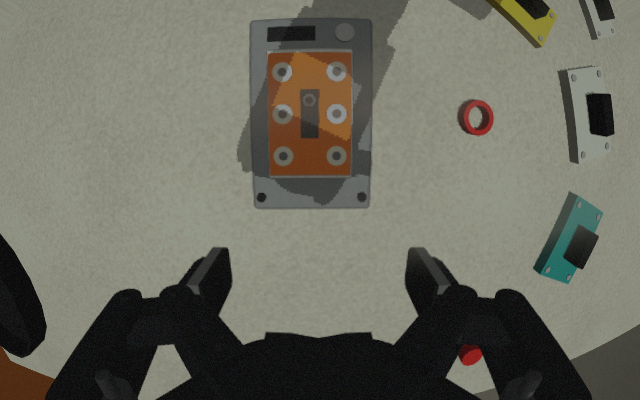

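The wrist view shows the block with the pin in the plate's slot at about (309,101), offset from mid-plate (310,114). I'll measure both.

Run:
```python
from h import *
im=cv2.imread("pics/w1.png");p=manip.camera_params("wrist");F=True
hsv=cv2.cvtColor(im,cv2.COLOR_BGR2HSV)
up=cv2.inRange(hsv,(4,110,40),(22,255,255))
c=blob(up,(255,40,365,190));print(cv2.boundingRect(c));print("plate",rect(plane(p,c,.066,F)))
g=cv2.cvtColor(im,cv2.COLOR_BGR2GRAY)
d=((hsv[:,:,1]<110)*255).astype(np.uint8);c=blob(d,(296,84,324,142));print("slot",cv2.boundingRect(c),rect(plane(p,c,.066,F)))
print("pin top",plane(p,(309.5,98.5),.076,F))
cv2.imwrite("pics/w1c.png",cv2.resize(cv2.convertScaleAbs(im[75:150,270:350],alpha=1.8),None,fx=7,fy=7,interpolation=cv2.INTER_CUBIC))
```

```text
(268, 52, 83, 123)
plate (array([ 0.4765, -0.193 ]), 110.8551254272461, 73.61883544921875, -4.790977478027344)
slot (300, 89, 19, 49) (array([ 0.4765, -0.1931]), 43.14555740356445, 15.861312866210938, -4.747352600097656)
pin top [[ 0.4641 -0.1914  0.076 ]]
```

View pics/w1c.png

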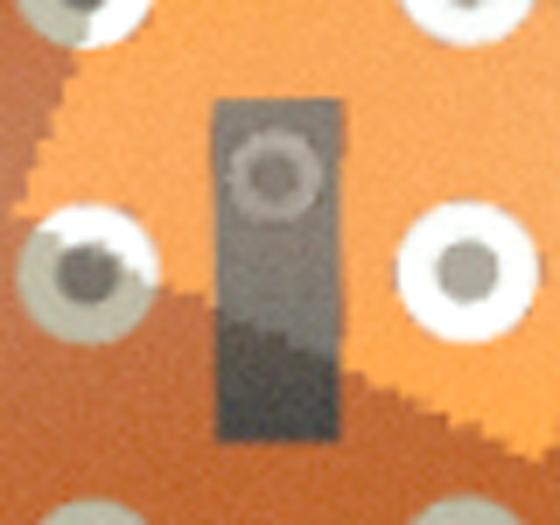

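Pin top is at about (0.465, -0.192), roughly 11.6 mm from mid-block along -x and on the middle line. Next, the cover.

```bash
python3 -m crank '[[[0.7,2.4,0],0],[[1.7,6.4,0],0],[[2.8,10.4,1],0],[[4,14.8,2],0],[[5.2,19.2,3],0],[[6.4,23.6,4],-3],[[7.5,28,5],-7],[[8.7,32.4,6],-11],[[9.8,36.4,7],-15],[[10.4,38.4,8],-17]]'
python3 -m crank '[[[0,0,0],0],[[0,0,0],0]]'
python3 - <<'E'
from h import *
p=manip.camera_params("wrist");im=manip.snapshot("wrist")[:,:,::-1].copy();cv2.imwrite("pics/w2.png",im)
g=im.max(2)
bl=cv2.GaussianBlur(im,(3,3),0).astype(int)
s=manip.sense();print(s["tcp_pos"],s["tool_rot"],p["pose"])
E
```

```text
t: 3.35
tcp_pos: [0.4731, 0.202, 0.1213]
tool_rot: [-0.11, 0.994, 0.0, -0.001]
force: [-0.4, 0.9, 1.0]
finger_gap: 1.004
t: 3.55
tcp_pos: [0.4749, 0.1989, 0.1215]
tool_rot: [-0.108, 0.994, -0.0, -0.0]
force: [0.4, -0.4, -0.2]
finger_gap: 1.003
[0.4757 0.1981 0.1217] [-0.1072  0.9942 -0.0001  0.0001] [[-0.2145 -0.938  -0.2723  0.4047]
 [ 0.9767 -0.2061 -0.0596  0.1845]
 [-0.0002 -0.2787  0.9604  0.2639]
 [ 0.      0.      0.      1.    ]]
```

View pics/w2.png

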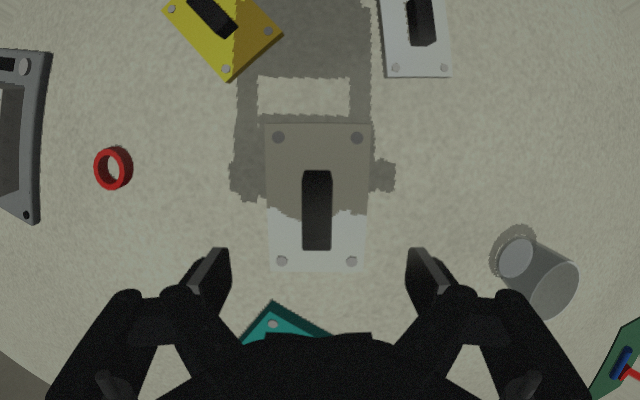

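Run:
```python
from h import *
s=manip.sense();p=manip.camera_params("wrist")
P=plane(p,[(264,123),(372,123),(363,272),(270,272)],.02,True)
print(P,P.mean(0),np.degrees(np.arctan2(*(P[3]-P[0])[1::-1])),np.degrees(np.arctan2(*(P[2]-P[1])[1::-1])))
B=plane(p,[(303,250),(331,250)],.054,True);print(B,B.mean(0))
print(plane(p,[(303,171),(331,171)],.02,True), plane(p,[(303,174),(331,174)],.054,True))
```

```text
[[0.4235 0.1441 0.02  ]
 [0.4053 0.2274 0.02  ]
 [0.5342 0.2536 0.02  ]
 [0.5523 0.1712 0.02  ]] [0.4788 0.1991 0.02  ] 11.846454195453001 11.521452305516314
[[0.5071 0.1944 0.054 ]
 [0.5026 0.215  0.054 ]] [0.5048 0.2047 0.054 ]
[[0.4551 0.1823 0.02  ]
 [0.4503 0.2043 0.02  ]] [[0.4503 0.183  0.054 ]
 [0.4461 0.2019 0.054 ]]
```

```bash
python3 -m crank '[[[-0.1,0,1],0],[[-0.2,0,3],0],[[-0.2,0,5],0],[[-0.2,0,7],0],[[-0.2,0,8.5],0],[[-0.2,0,9.3],0],[[-0.2,0,9.6],0],[[-0.2,0,9.6],0],[[-0.2,0,9.6],0]]'
python3 -m crank '[[[0,0,0],0],[[0,0,0],0],[[0,0,0],0],[[0,0,0],0],[[0,0,0],0],[[0,0,0],0],[[0,0,0],0],[[0,0,0],0]]' 1.5 100
```

```text
t: 4.5
tcp_pos: [0.4788, 0.1983, 0.0258]
tool_rot: [-0.107, 0.994, 0.0, 0.001]
force: [-0.6, -0.2, -0.1]
finger_gap: 1.007
t: 5.3
tcp_pos: [0.4783, 0.1987, 0.0258]
tool_rot: [-0.107, 0.994, 0.0, 0.0]
force: [-0.0, 0.2, 6.2]
finger_gap: 0.24
```

```bash
python3 -m crank '[[[0,0,-1],0],[[0,0,-3],0],[[0,0,-6],0],[[0,0,-9],0],[[0,0,-12],0],[[0,0,-14],0],[[0,0,-15],0],[[0,0,-15],0],[[0,0,-15],0]]'
python3 - <<'E'
from h import *
s=manip.sense();p=manip.camera_params("wrist");print(s["tcp_pos"],s["tool_rot"],s["force"],s["finger_gap"]);print(p["pose"][:3,3])
cv2.imwrite("pics/w3.png",manip.snapshot("wrist")[:,:,::-1])
E
```

```text
t: 6.2
tcp_pos: [0.4772, 0.1983, 0.1744]
tool_rot: [-0.107, 0.994, -0.0, -0.001]
force: [0.1, 0.7, -5.6]
finger_gap: 0.241
[0.4772 0.1983 0.1744] [-0.1068  0.9943 -0.0001 -0.0011] [ 0.0631  0.7102 -5.5731] 0.24090552409309107
[0.4072 0.1841 0.3169]
```

View pics/w3.png

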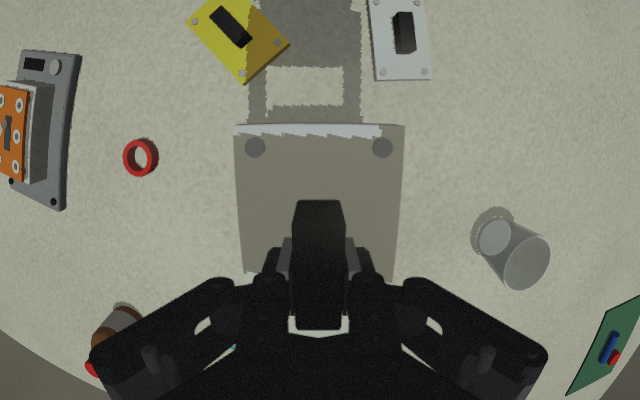

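Run:
```python
from h import *
from scipy.spatial.transform import Rotation as R
s=manip.sense();p=manip.camera_params("wrist");Rm=R.from_quat(s["tool_rot"]).as_matrix()
z=s["tcp_pos"][2]-.0258+.02
P=plane(p,[(234,125),(404,125),(396,262),(243,262),(255,147),(382,147)],z,True)
print((P-s["tcp_pos"])@Rm*1000)
print(np.degrees(np.arcsin(Rm[1,0])),Rm)
# move to pin: cover yaw -> -4.78 ; target tcp world delta
for t in [(.4648,-.192)]:
    print((np.array([*t,s["tcp_pos"][2]])-s["tcp_pos"])@Rm*100)
```

```text
[[ 65.7242 -39.841    6.0111]
 [ 65.7367  42.924    6.0159]
 [ -7.9125  43.9486   5.7769]
 [ -7.8146 -40.2192   5.7723]
 [ 54.5794 -29.6244   5.9755]
 [ 54.5673  32.177    5.979 ]]
-12.262765476120473 [[-0.9772 -0.2124 -0.0032]
 [-0.2124  0.9772 -0.0006]
 [ 0.0032  0.0001 -1.    ]]
[  9.481  -37.8742   0.0286]
```

```bash
python3 -m crank '[[[0.4,-1.6,0],0],[[1.3,-5,0],0],[[2.3,-9.3,0],0],[[3.4,-13.7,0],2],[[4.5,-18.1,0],4],[[5.6,-22.5,0],7],[[6.7,-26.9,0],10],[[7.8,-31.3,0],13],[[8.8,-35.4,0],16],[[9.4,-38,0],17]]'
python3 -m crank '[[[0,0,1],0],[[0,0,2],0],[[0,0,3],0],[[0,0,4],0],[[0,0,5],0],[[0,0,5.5],0],[[0,0,5.5],0],[[0,0,5.5],0]]'
python3 - <<'E'
from h import *
from scipy.spatial.transform import Rotation as R
s=manip.sense();Rm=R.from_quat(s["tool_rot"]).as_matrix()
print(s["tcp_pos"],s["force"],s["finger_gap"],np.degrees(np.arcsin(Rm[1,0])),Rm[:,2])
print((np.array([.4653,-.193,.1018])-s["tcp_pos"])@Rm*100)
E
```

```text
t: 7.25
tcp_pos: [0.4665, -0.1959, 0.1739]
tool_rot: [0.043, 0.999, 0.0, -0.001]
force: [0.5, 0.1, -4.0]
finger_gap: 0.239
t: 8.05
tcp_pos: [0.4673, -0.1927, 0.1204]
tool_rot: [0.041, 0.999, -0.0, 0.0]
force: [-0.2, -0.9, -3.7]
finger_gap: 0.242
[ 0.4673 -0.1927  0.1204] [-0.2298 -0.9083 -3.7086] 0.24181615543215085 4.709904304311692 [ 0.0002 -0.0002 -1.    ]
[ 0.1974 -0.0498  1.8574]
```

```bash
python3 -m crank '[[[0.2,0,0.3],0],[[0.2,0,0.8],0],[[0.2,0,1.2],0],[[0.2,0,1.6],0],[[0.2,0,1.8],0],[[0.2,0,2.0],0],[[0.2,0,2.1],0],[[0.2,0,2.1],0],[[0.2,0,2.1],0]]'
```

```text
t: 8.95
tcp_pos: [0.4652, -0.1927, 0.0994]
tool_rot: [0.041, 0.999, -0.0, 0.0]
force: [0.9, -0.2, -5.0]
finger_gap: 0.236
```

```bash
python3 -m crank '[[[0,0,0.1],0],[[0,0,0.2],0],[[0,0,0.3],0],[[0,0,0.4],0],[[0,0,0.5],0],[[0,0,0.5],0],[[0,0,0.5],0]]'
```

```text
t: 9.65
tcp_pos: [0.4651, -0.1926, 0.0943]
tool_rot: [0.041, 0.999, 0.0, -0.0]
force: [-0.3, -0.5, -5.1]
finger_gap: 0.24
```

The cover is 7 mm below pin-tip height with no contact force, so it's over the pin. Going on to the plate.

```bash
python3 -m crank '[[[0,0,0.1],0],[[0,0,0.2],0],[[0,0,0.25],0],[[0,0,0.3],0],[[0,0,0.35],0],[[0,0,0.35],0],[[0,0,0.35],0]]'
python3 -m crank '[[[0,0,0.1],0],[[0,0,0.2],0],[[0,0,0.3],0],[[0,0,0.4],0],[[0,0,0.45],0],[[0,0,0.45],0],[[0,0,0.45],0]]' - 120
```

```text
t: 10.35
tcp_pos: [0.465, -0.1926, 0.0911]
tool_rot: [0.041, 0.999, -0.0, 0.0]
force: [-2.2, 0.8, 2.8]
finger_gap: 0.237
t: 11.05
tcp_pos: [0.4651, -0.1926, 0.0869]
tool_rot: [0.041, 0.999, -0.0, 0.0]
force: [-3.8, 1.5, 8.7]
finger_gap: 0.236
```

```bash
for i in 1 2 3; do python3 -m crank '[[[0,0,0.1],0],[[0,0,0.1],0],[[0,0,0.1],0]]'|grep -E "tcp|force"; done
python3 - <<'E'
from station import manip
print(manip.sense()["ft_torque"])
E
```

```text
tcp_pos: [0.4651, -0.1926, 0.0868]
force: [-4.7, 1.5, 15.9]
tcp_pos: [0.4651, -0.1926, 0.0868]
force: [-6.2, 3.5, 24.2]
tcp_pos: [0.4651, -0.1926, 0.0867]
force: [-7.3, 3.6, 31.7]
[ 0.70998159  1.16286484 -0.06241637]
```

```bash
python3 -m crank '[[[0,0,-0.1],0],[[0,0,-0.1],0],[[0,0,-0.1],0],[[0,0,-0.1],0]]'
python3 - <<'E'
from h import *
a=cv2.resize(manip.snapshot("side")[220:400,320:520],None,fx=3,fy=3)
b=manip.snapshot("wrist");cv2.imwrite("pics/fin.png",cv2.resize(np.hstack([a[:400,:],b[:,120:520]]),(800,320))[:,:,::-1])
s=manip.sense();print(s["tcp_pos"],s["force"],s["finger_gap"])
E
```

```text
t: 12.35
tcp_pos: [0.4651, -0.1926, 0.0868]
tool_rot: [0.041, 0.999, -0.0, 0.0]
force: [-4.9, 2.5, 24.1]
finger_gap: 0.235
[ 0.4651 -0.1926  0.0868] [-5.9961  2.9069 23.4225] 0.23630832660864026
```

View pics/fin.png

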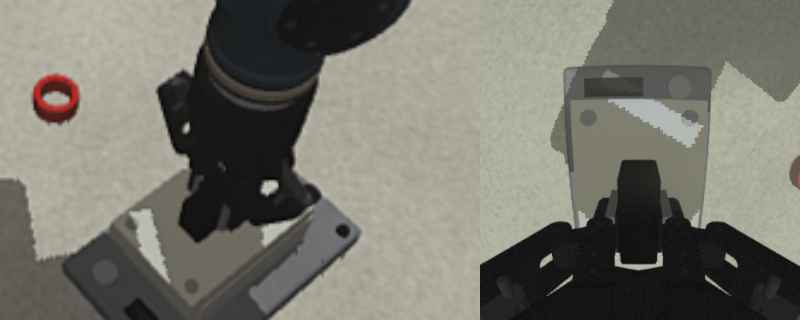

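The picture shows the cover level and square on the block, with its edges parallel to the base, bar upwards and still gripped, and the ring undisturbed. Height and force both match full travel, so I'm handing in.

```bash
python3 -c "
from station import manip
manip.sign_off()"
```

```text
the job is handed in; nothing more can be done
```

The cover is on the block, over the pin and pressed fully down, and the job was handed in at about 12.5 s with the gripper still holding it at 120 N.

- **Finding the pin:** the wrist camera showed the pin before the cover hid it, about 11.6 mm from the block's middle along world -x. I lowered the cover straight onto it, so no sliding search was needed. It passed the pin-tip height with no contact force.
- **Seal plate:** pressing stopped dead at TCP z 0.0868 m, which is the expected fully pressed height. Beyond that the force rose to about 32 N with no further movement, so I backed off and finished pushing at about 24 N.
- **Squareness:** the last picture shows the cover level and parallel to the block. The cover's yaw is -4.7° and the block's is -4.8°.
- **Bystanders:** the red ring is where it was. I did not look at the bottle and beaker again at the end, but the arm passed well above both.
- **Disagreement:** a sideways force of about 6 N remains at the end, probably light contact between pin and hole. The cameras differed by 1 to 2 mm on sideways position, and I used a value in between.

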